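Book in an overhauled oil pump and its bearing caps with the hand reader

TASK

Book in the overhauled parts with the orange hand reader, each time holding it steady for about a second squarely in front of the label, 5 to 10 cm away: first the pump's white label as it stands in the slide-jaw fixture, then, after opening the jaw, turning the pump a quarter turn so that its yellow label faces where the white one did, and sliding the jaw shut against it again, the yellow label. Next read the label of every bearing cap on the bench, in the order red, green, blue (not all are always there). Finish with the reader back flat on its charging pad, facing as it did, every cap standing on its feet in the low brown tray, the pump still clamped with its yellow label out, and the other things on the bench left where they are.

Things in the scene. Friction and masses are not known exactly. Their poses are not given: they have to be found in the camera images.
- fixture: slide-jaw fixture, fixed to the bench. Origin on the bench under the middle of the clamped pump. Blue base plate 14 mm thick, from -55 to 55 mm in x and -145 to 60 mm in y. Fixed steel jaw: 60 mm wide in x, its face at y = 28 mm, top at z = 64 mm. The moving jaw closes towards +y. The open front, where labels are read, is its -x side (towards the robot)
- jaw (a joint): moving jaw of the fixture: opening slide in m, 0 to 0.04; the jaw face lies at fixture y = -0.022 - value, so the gap between jaws is 50 mm + value and it reads about 0.006 when shut against the 56 mm pump. Stiff slide (5 N), stays where it is left. Jaw tops at z = 64 mm
- jaw_tab (a point): middle of the top of the red tab with which the moving jaw is slid; tab 22 mm (fixture x) x 20 mm (fixture y), 56 mm tall, top 86 mm above the bench, 60 mm behind the jaw face
- pump: aluminium oil pump housing, block 56 x 56 x 100 mm, 0.6 kg, origin at the centre of its underside (14 mm above the bench on the fixture plate), z up. White label on its -x face, yellow label on its +y face, each with a stripe of its colour on the top edge above it. It stands 50 mm out of the jaws
- white_label (a point): centre of the white barcode label (32 x 30 mm) on the pump's -x face, 28 mm above its underside; axes as the pump's, so the label looks along -x
- yellow_label (a point): centre of the yellow barcode label (32 x 30 mm) on the pump's +y face, 28 mm above its underside; axes as the pump's, so the label looks along +y
- reader: orange hand reader, 0.3 kg: body 110 (x) x 46 (y) x 34 mm, origin at the centre of its underside, with an upright black handle on top at the origin, 30 mm (x) x 26 mm (y), top 100 mm above the underside. It looks along its +x; a white stripe on top marks the front end
- lens (a point): lens low in the reader's front end, 55 mm ahead of its origin and 12 mm above its underside; looks along the reader's +x
- pad: black charging pad, fixed, 150 (x) x 80 (y) mm, origin on the bench under its centre; its floor is 8 mm high with grey rims 6 mm higher on both long sides (64 mm apart inside) and at the -x end. The reader lies on it looking along the pad's +x, origins in line
- tray: low brown tray, fixed, 130 (x) x 260 (y) mm outside, lip 12 mm high, 5 mm walls and floor; origin under its centre
- cap_red: steel bearing cap with a red paint mark on top, 42 (x) x 60 (y) x 44 mm high, 0.25 kg, an arch on two feet (feet 16 mm long in y, 18 mm high); origin at the centre of its underside. Label on its -x face, with a white strip on the top edge above it. May be absent
- cap_red_label (a point): centre of the red cap's white barcode label (30 x 22 mm) on its -x face, 31 mm above its underside; axes as the cap's, so it looks along -x
- cap_green: steel bearing cap with a green paint mark on top, 42 (x) x 60 (y) x 44 mm high, 0.25 kg, an arch on two feet (feet 16 mm long in y, 18 mm high); origin at the centre of its underside. Label on its -x face, with a white strip on the top edge above it. May be absent
- cap_green_label (a point): centre of the green cap's white barcode label (30 x 22 mm) on its -x face, 31 mm above its underside; axes as the cap's, so it looks along -x
- cap_blue: steel bearing cap with a blue paint mark on top, 42 (x) x 60 (y) x 44 mm high, 0.25 kg, an arch on two feet (feet 16 mm long in y, 18 mm high); origin at the centre of its underside. Label on its -x face, with a white strip on the top edge above it. May be absent
- cap_blue_label (a point): centre of the blue cap's white barcode label (30 x 22 mm) on its -x face, 31 mm above its underside; axes as the cap's, so it looks along -x
- piston: bystander, leave alone: aluminium piston, 68 mm across, 62 mm high
- bearing_ring: bystander, leave alone: steel ring, 70 mm across, 22 mm high
- grease_can: bystander, leave alone: green can, 60 mm across, 100 mm high
- wrench: bystander, leave alone: steel wrench lying flat
- bolt_jar: bystander, leave alone: jar, 60 mm across, 80 mm high
- gasket_carton: bystander, leave alone: cardboard carton, 70 x 70 x 40 mm
- gudgeon_pin: bystander, leave alone: upright steel pin, 28 mm across, 60 mm high

How it is judged:
By the outcome, as a careful person would: the job done as asked, in the order asked, and still so for the second after the job is handed in, with the robot touching nothing.
Of cap_red, cap_green, cap_blue only 2 to 3 are there at a start; the rules pass over those that are not, and their reading is None.
At some moment in a run one of cap_red, cap_green, cap_blue may be knocked a few centimetres aside while the robot is not near it.
Once in a run the grip may slacken for a moment while it holds something.
It also fails if it takes over 210 s, if anything falls off the work surface, if the arm or the gripper's body presses on something with over 40 N, if the wrist force passes 120 N, or if a joint passes its speed limit or range.

ROBOT

A 6-joint arm with a two-finger parallel gripper is mounted at the origin on the work surface. World frame = base frame: x ahead of the robot, y to its left, z up, the work surface at z = 0. Lengths are in m, angles in rad, forces in N, time in s.
With the tool pointing down it reaches from about 0.3 to 0.825 m from the base axis. Payload 5.4 kg.
Tool frame: the origin (TCP) lies midway between the tips of the shut fingers; the grasp point (between the pads) lies 19 mm behind it (robot.grasp_offset is the distance from the TCP to the grasp point, in m); z points along the fingers, y is the line along which they close (so a half turn about z gives the same grasp; the last joint's range is limited). The gripper opens to 92 mm and grips with 3 to 60 N. Pads are 20 mm wide; open, the fingers measure 128 mm over their backs; the gripper's body (75 mm by 189 mm) begins 69 mm behind the grasp point.
Start: joints at [-1.535, 0.158, 1.597, -0, 1.386, -0.21], TCP at [0.14, -0.558, 0.215] pointing down, gripper open.
Joint ranges: [-2.91, 2.91], [-0.94, 2.29], [0.18, 2.7], [-1.29, 4.43], [0.17, 2.64], [-3, 3]. Speed limits (rad/s): [2.57, 2.57, 3.14, 3.14, 3.14, 3.14].

INTERFACE

Orientations are given as a rotation vector (axis times angle).
In Python, from rig import robot, vision, job_done gives the robot as it stands. The module is installed in compiled form; this text tells all that it offers.
- The arm moves only by the tool step_arm, never from a script. Its argument "targets" is one flat list of numbers, 5 for each row, row after row: the finger opening in mm, from 0 to 91.9, then the shift along the world's x, y, z in mm, then the turn about the world's z in degrees. In form: [jaw, x, y, z, spin, jaw, x, y, z, spin, ...]. A call has 1 to 12 rows; each row is the pose to reach, as a shift and turn from the pose commanded when the call began; what a row does not reach only later rows make up. A row lasts 1/10 s, in which the tool goes at most 50 mm and 8.59 degrees, less where a joint would pass 70% of its speed; a pose out of reach is approached as far as the arm can. A call with a gripper value outside its range is refused whole. The fingers move at their own pace and stop on an object; "grip_force" is the grip in N (left out, the last holds). Time passes only in rows, so rows that repeat a pose let the fingers close. It gives the time, the measured TCP pose, the force, the opening and the grip force at its end, in the units of the state.
- robot.observe(): the state, without advancing time (a new reading comes with each control period).
- vision.camera(name): name is "scene" or "top" or "wrist"; returns a dict with "img" (384x512x3 uint8, blue, green, red), "fx", "fy", "cx", "cy" (pixels), "R" (3x3) and "t" (3): a world point X has camera coordinates R X + t. Camera axes: x right, y down, z forward; pixel columns grow to the right and rows downward; lengths in m; the calibration is good to about 2 mm. A picture is of the moment at which its call begins. There is no depth.
- job_done(): hands the job in; it is judged then, once.
The state is a dict: "t": time; "qpos": joint angles; "joint_velocities": joint speeds; "joint_efforts": joint torques, N m; "ee_pos": TCP position; "ee_rot": TCP orientation; "contact_force": force on the tool from outside, world axes, zero at the start; "wrist_torque": the same for the moment, N m; "finger_gap": opening from 0.0 (shut) to 1.0 (fully open); "finger_force": force on a finger pad.
Only numpy, scipy, OpenCV 4.12 (cv2) and the standard library are available. Lean on these libraries where they do the work, as an engineer would, in place of code of your own. Each camera call takes 0.05 s, during which the arm holds its last target. There are 200 camera calls.

## Working session

There is one attempt and no reset: what is moved stays moved. The work goes in short steps, Python scripts to look and compute and a tool call to move; the robot and the scene stay as the last step left them, time stands still between calls to the robot, and variables do not carry over. Pictures are saved under pics/ and viewed, at most 14 in all, crops included, and the job is handed in when it is done.

Besides the shell and the picture viewer there is one more tool, called after "Emit:" by a JSON object that holds its "fn" and its "kwargs", one argument or row to a line. step_arm: Moves the arm, as the interface text tells. Its arguments: {"type":"object","properties":{"targets":{"type":"array"},"grip_force":{"type":"number"}},"required":["targets"]}

```bash
mkdir -p pics; cat > h.py <<'E'
import numpy as np, cv2
from rig import robot, vision, job_done
def snap(name,fn,crop=None,scale=1):
    c=vision.camera(name); np.savez('pics/%s.npz'%fn,**{k:c[k] for k in c})
    im=c['img']
    if crop: x0,y0,x1,y1=crop; im=im[y0:y1,x0:x1]
    if scale!=1: im=cv2.resize(im,None,fx=scale,fy=scale,interpolation=cv2.INTER_CUBIC)
    cv2.imwrite('pics/%s.png'%fn,im); return c
def w(c,u,v,z):
    R=np.array(c['R']);t=np.array(c['t']).ravel()
    d=R.T@np.array([(u-c['cx'])/c['fx'],(v-c['cy'])/c['fy'],1]); o=-R.T@t
    return o+d*(z-o[2])/d[2]
def px(c,X):
    p=np.array(c['R'])@np.array(X)+np.array(c['t']).ravel()
    return c['fx']*p[0]/p[2]+c['cx'],c['fy']*p[1]/p[2]+c['cy']
def load(fn): return dict(np.load('pics/%s.npz'%fn))
E
python3 - <<'E'
from h import *
for n in ('top','scene'):
    c=snap(n,n+'0',scale=1.5); print(n,c['fx'],c['cx'],c['cy'],-c['R'].T@c['t'].ravel()); print(c['R'])
s=robot.observe(); print(s['ee_pos'],s['ee_rot'],s['t'],robot.grasp_offset,s['contact_force'])
E
```

```text
top 433.00999469903 254.36866656141666 196.0161542984558 [0.40183946 0.0330008  1.340636  ]
[[ 0.02815097 -0.99959149  0.00493699]
 [-0.9904331  -0.02855984 -0.13500594]
 [ 0.13509178 -0.00108921 -0.99083249]]
scene 489.9810784538837 253.89060146559058 197.8146584137546 [ 1.56964466 -0.13811131  0.96521773]
[[ 0.17898498  0.98378955 -0.01106841]
 [ 0.62448953 -0.12229486 -0.77139925]
 [-0.76024812  0.13115677 -0.63625521]]
[ 0.13986564 -0.55716689  0.21374427] [-3.11628654e+00 -3.84869117e-01 -2.38993892e-04] 0.1 0.0187 [ 0.48517421 -0.6936883   0.91157175]
```

View pics/top0.png

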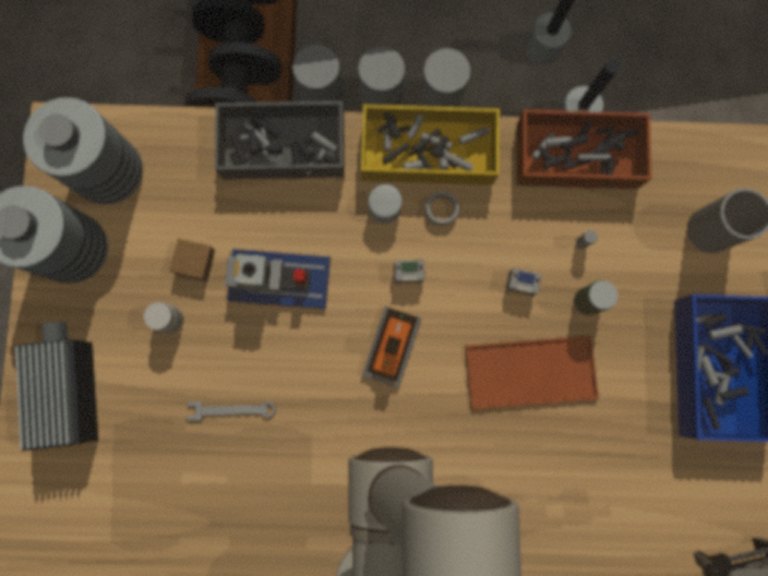

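View pics/scene0.png

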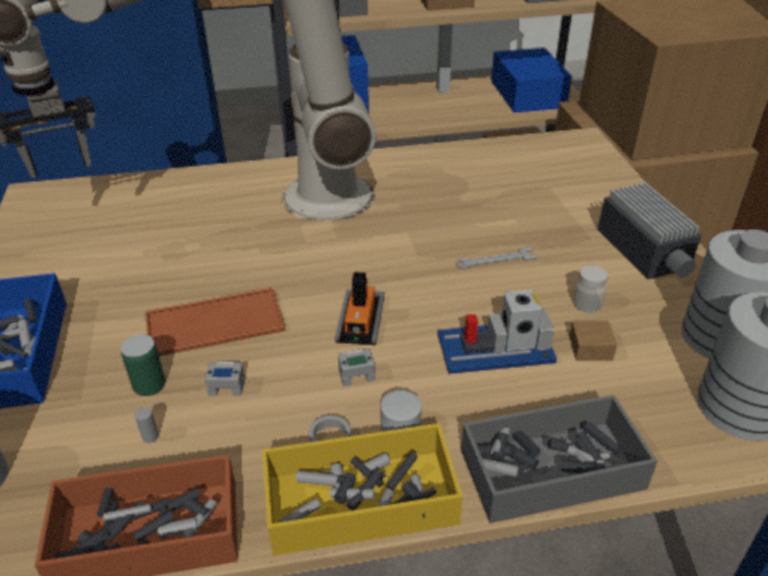

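The top view (1.5×) shows the fixture with pump at about (275,278), the reader on its pad at (392,345), the green cap at (408,270), the blue cap at (523,281) and the tray at (530,373). There's no red cap. Next I'll enlarge the key regions.

```bash
python3 - <<'E'
from h import *
im=load('top0')['img']
a=im[155:265,145:295]; cv2.imwrite('pics/c1.png',cv2.resize(a,None,fx=5.2,fy=5.2,interpolation=cv2.INTER_CUBIC))
a=im[165:280,265:405]; cv2.imwrite('pics/c2.png',cv2.resize(a,None,fx=5.2,fy=5.2,interpolation=cv2.INTER_CUBIC))
E
```

```text
(no output)
```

View pics/c1.png

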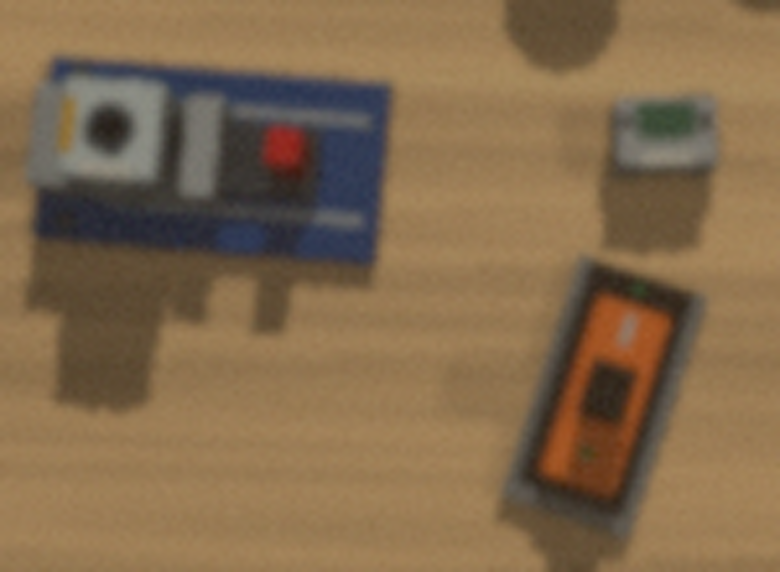

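View pics/c2.png

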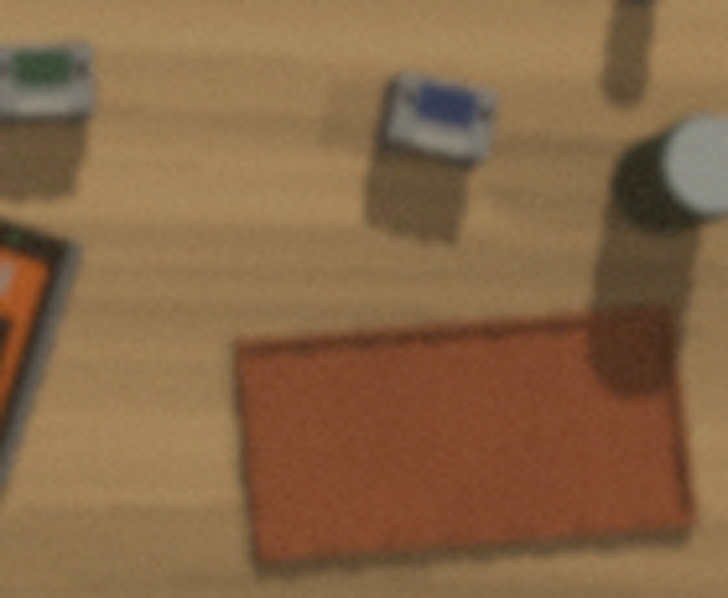

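In c1, the pump top has corners (72,78), (165,80), (162,185) and (62,183). The plate corners are (55,58), (392,84), (374,264) and (36,238), and the tab is at (285,148). The handle, the pad and the green cap with its strip toward −x are also clear. In c2, the blue cap is at about (440,118) and slightly rotated, and the tray corners are (236,340), (672,312), (692,522) and (258,562).

```bash
python3 - <<'E'
from h import *
c=load('top0')
def P(pts,z,o): return np.array([w(c,(x+.5)/5.2-.5+o[0],(y+.5)/5.2-.5+o[1],z) for x,y in pts])*1000
A=(145,155);B=(265,165)
def rect(n,pts,z,o):  # order: +y+x, -y+x, -y-x, +y-x
    p=P(pts,z,o)[:,:2]; m=p.mean(0)
    xa=p[0]+p[1]-p[2]-p[3]; ya=p[0]+p[3]-p[1]-p[2]
    print(n,m.round(1),'xlen',(np.linalg.norm(xa)/2).round(1),'ylen',(np.linalg.norm(ya)/2).round(1),'ang x',np.degrees(np.arctan2(xa[1],xa[0])).round(1),'ang y-90',(np.degrees(np.arctan2(ya[1],ya[0]))-90).round(1))
rect('plate',[(55,58),(392,84),(374,264),(36,238)],14,A) if 0 else None
rect('plate',[(55,58),(392,84),(374,264),(36,238)],.014,A)
rect('pump',[(70,78),(165,80),(162,185),(62,183)],.114,A)
rect('handle',[(592,364),(636,367),(625,420),(583,418)],.108,A)
rect('rbody',[(597,293),(675,307),(615,500),(537,480)],.042,A)
rect('pad',[(585,257),(706,297),(628,535),(502,497)],.014,A)
rect('green',[(615,100),(717,97),(715,170),(617,168)],.044,A)
rect('blue',[(400,72),(497,92),(484,163),(383,150)],.044,B)
rect('tray',[(236,340),(672,312),(692,522),(258,562)],.012,B)
print('tab',P([(285,148)],.086,A)[0])
print('jaw',P([(187,95),(181,197),(222,95),(214,197)],.064,A))
E
```

```text
plate [609.6 245. ] xlen 109.0 ylen 202.0 ang x -3.0 ang y-90 -2.8
pump [608.6 284.6] xlen 58.8 ylen 53.8 ang x 0.2 ang y-90 0.5
handle [473.   8.] xlen 29.7 ylen 23.5 ang x -9.1 ang y-90 -1.7
rbody [475.5   8.3] xlen 114.7 ylen 46.0 ang x -16.1 ang y-90 -10.6
pad [476.3   8.1] xlen 148.2 ylen 76.1 ang x -17.1 ang y-90 -15.9
green [628.4 -22.7] xlen 41.8 ylen 58.4 ang x 1.3 ang y-90 2.0
blue [ 613.  -255.9] xlen 45.1 ylen 58.3 ang x -11.3 ang y-90 -8.0
tray [ 432.  -276.7] xlen 126.1 ylen 256.9 ang x 5.5 ang y-90 6.0
tab [606.61104776 193.92535788  86.        ]
jaw [[639.47220392 254.52982208  64.        ]
 [580.08240844 254.92461339  64.        ]
 [640.05822803 234.39621454  64.        ]
 [580.62718574 236.05907126  64.        ]]
```

Emit:
{"fn": "step_arm", "kwargs": {
  "targets": [91,167,282,25,-15,91,167,282,25,-15,91,167,282,25,-15,91,167,282,25,-15,91,334,565,25,-30.6,91,334,565,25,-30.6,91,334,565,25,-30.6,91,334,565,25,-30.6,91,334,565,25,-30.6,91,334,565,25,-30.6,91,334,565,25,-30.6,91,334,565,25,-30.6]
}}

```text
t: 1.3
ee_pos: [0.4419, -0.0456, 0.2381]
ee_rot: [3.109, -0.451, 0.0]
contact_force: [1.2, -1.4, -1.0]
finger_gap: 0.988
finger_force: 0.0
```

Emit:
{"fn": "step_arm", "kwargs": {
  "targets": [91,0,0,0,0,91,0,0,0,0,91,0,0,0,0]
}}

```text
t: 1.6
ee_pos: [0.441, -0.0485, 0.2379]
ee_rot: [3.108, -0.453, -0.001]
contact_force: [0.5, -0.1, -0.3]
finger_gap: 0.989
finger_force: 0.0
```

```bash
cat >> h.py <<'E'
def st():
    s=robot.observe(); r=s['ee_rot']; p=np.array(s['ee_pos'])*1000
    print('t',round(s['t'],2),'p',p.round(1),'yaw',round(np.degrees(2*np.arctan2(r[1],r[0])),2),'F',np.round(s['contact_force'],1),'gap',round(s['finger_gap']*92,1),'ff',round(s['finger_force'],1))
    return s
E
python3 - <<'E'
from h import *
st()
c=snap('wrist','w0',scale=1.5); print(c['fx'],-c['R'].T@c['t'].ravel(),c['R'])
E
```

```text
t 1.6 p [441.  -48.5 237.9] yaw -16.58 F [ 0.5 -0.1 -0.3] gap 91.0 ff 0.0
284.56201511010494 [ 0.50657438 -0.06731839  0.40766142] [[-2.85204930e-01 -9.58466557e-01  8.36949177e-05]
 [-9.28658374e-01  2.76356700e-01  2.47427968e-01]
 [-2.37174563e-01  7.04899523e-02 -9.68906287e-01]]
```

View pics/w0.png

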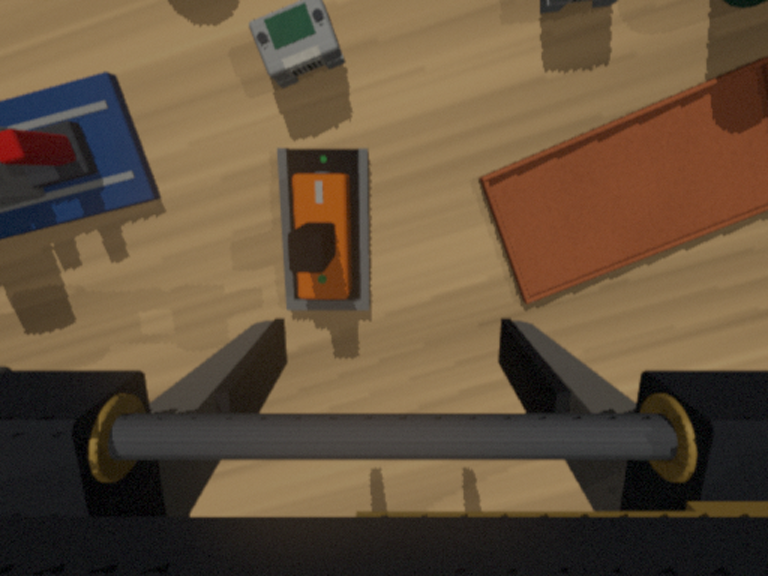

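The wrist view shows the reader upright in the image: body corners (292,173), (350,173), (350,299) and (298,299). Pad rims are at (278,149), (369,149), (370,310) and (287,310). The green cap is at the top and the tray on the right.

```bash
python3 - <<'E'
from h import *
c=load('w0')
def P(pts,z): return np.array([w(c,(x+.5)/1.5-.5,(y+.5)/1.5-.5,z) for x,y in pts])*1000
def rect(n,pts,z):
    p=P(pts,z)[:,:2]; m=p.mean(0); xa=p[0]+p[1]-p[2]-p[3]; ya=p[0]+p[3]-p[1]-p[2]
    print(n,p.round(0).tolist(),m.round(1),(np.linalg.norm(xa)/2).round(1),(np.linalg.norm(ya)/2).round(1),np.degrees(np.arctan2(xa[1],xa[0])).round(1),(np.degrees(np.arctan2(ya[1],ya[0]))-90).round(1))
rect('body',[(292,173),(350,173),(350,299),(298,299)],.042)
rect('pad',[(278,149),(369,149),(370,310),(287,310)],.014)
rect('green',[(249,27),(319,-3),(341,53),(274,76)],.044)
print('tray corners',P([(481,180),(528,304)],.012).round(0).tolist())
E
```

```text
body [[530.0, 12.0], [517.0, -34.0], [413.0, -0.0], [426.0, 44.0]] [471.6   5.7] 109.0 47.3 -17.5 -16.6
pad [[555.0, 23.0], [532.0, -54.0], [390.0, -10.0], [413.0, 67.0]] [472.4   6.6] 149.0 80.3 -17.0 -16.6
green [[641.0, 7.0], [645.0, -51.0], [604.0, -55.0], [604.0, 0.0]] [623.6 -24.8] 39.7 56.6 7.3 2.2
tray corners [[478.0, -142.0, 12.0], [351.0, -158.0, 12.0]]
```

Emit:
{"fn": "step_arm", "kwargs": {
  "targets": [70,32,55.5,-40,0,70,32,55.5,-80,0,70,32,55.5,-110,0,70,32,55.5,-140,0,70,32,55.5,-160,0,70,32,55.5,-175,0,70,32,55.5,-175,0],
  "grip_force": 40
}}

```text
t: 2.35
ee_pos: [0.4712, 0.0066, 0.0611]
ee_rot: [-3.108, 0.456, 0.008]
contact_force: [-0.0, -0.7, 0.5]
finger_gap: 0.763
finger_force: 0.0
```

Emit:
{"fn": "step_arm", "kwargs": {
  "targets": [0,0,0,0,0,0,0,0,0,0,0,0,0,0,0,0,0,0,0,0,0,0,0,0,0,0,0,0,0,0,0,0,0,0,0,0,0,0,0,0]
}}

```text
t: 3.15
ee_pos: [0.4734, 0.0077, 0.0633]
ee_rot: [3.109, -0.451, -0.0]
contact_force: [-0.8, 0.0, 1.2]
finger_gap: 0.283
finger_force: 40.0
```

```bash
python3 - <<'E'
from h import *
st()
E
```

```text
t 3.15 p [473.4   7.7  63.3] yaw -16.51 F [-0.8  0.   1.2] gap 26.0 ff 40.0
```

Emit:
{"fn": "step_arm", "kwargs": {
  "targets": [0,0,0,20,0,0,0,10,40,0,0,-4,50,45,3,0,-8,90,45,6,0,-12,130,45,9,0,-16,170,45,12,0,-16,210,40,13.6,0,-16,245,33,13.6,0,-16,270,27,13.6,0,-16,286,22,13.6,0,-16,286,22,13.6,0,-16,286,22,13.6]
}}

```text
t: 4.35
ee_pos: [0.4572, 0.293, 0.0848]
ee_rot: [3.14, -0.08, -0.001]
contact_force: [-0.3, 0.1, -2.6]
finger_gap: 0.28
finger_force: 40.0
```

```bash
python3 - <<'E'
from h import *
st()
snap('wrist','w1',scale=1.4)
c=snap('scene','s1'); im=c['img'][130:270,200:420]; cv2.imwrite('pics/s1.png',cv2.resize(im,None,fx=3.5,fy=3.5,interpolation=cv2.INTER_CUBIC))
E
```

```text
t 4.35 p [457.2 293.   84.8] yaw -2.91 F [-0.3  0.1 -2.6] gap 25.8 ff 40.0
```

View pics/w1.png

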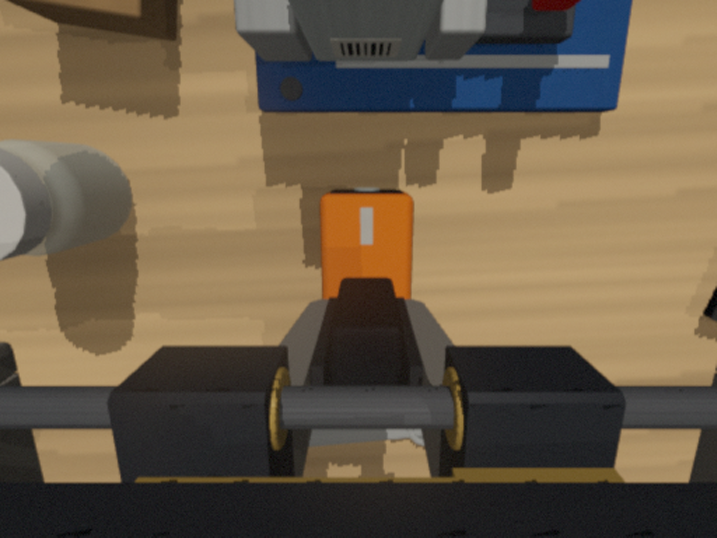

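The wrist view shows the reader (centre column 367) lined up with the white label bars (column 367), and the plate front edge is level. I'll check the distance while holding the read pose.

Emit:
{"fn": "step_arm", "kwargs": {
  "targets": [0,0,0,0.5,0,0,0,0,0.5,0,0,0,0,0.5,0,0,0,0,0.5,0,0,0,0,0.5,0,0,0,0,0.5,0,0,0,0,0.5,0,0,0,0,0.5,0,0,0,0,0.5,0,0,0,0,0.5,0,0,0,0,0.5,0,0,0,0,0.5,0]
}}

```text
t: 5.65
ee_pos: [0.4574, 0.2937, 0.0857]
ee_rot: [-3.141, 0.08, 0.0]
contact_force: [0.7, 0.2, -1.9]
finger_gap: 0.281
finger_force: 40.0
```

```bash
python3 - <<'E'
from h import *
st(); c=load('w1')
def q(x,y,z): return (w(c,(x+.5)/1.4-.5,(y+.5)/1.4-.5,z)*1000).round(1)
print('plate front',q(260,109,.014),q(616,109,.014),'reader front',q(367,195,.0635),'label bottom mid',q(367,57,.027),q(367,40,.057))
print('reader sides',q(321,230,.0635),q(413,230,.0635))
E
```

```text
t 5.65 p [457.4 293.7  85.7] yaw 357.08 F [ 0.7  0.2 -1.9] gap 25.9 ff 40.0
plate front [557.5 349.   14. ] [547.3 147.3  14. ] reader front [510.2 290.7  63.5] label bottom mid [578.3 287.2  27. ] [578.3 287.3  57. ]
reader sides [494.6 313.8  63.5] [492.4 269.3  63.5]
```

Emit:
{"fn": "step_arm", "kwargs": {
  "targets": [0,0,0,0,0,0,0,0,0,0,0,0,0,0,0,0,0,0,0,0,0,0,0,0,0,0,0,0,0,0]
}}

```text
t: 6.25
ee_pos: [0.4574, 0.2937, 0.0857]
ee_rot: [3.141, -0.08, -0.0]
contact_force: [-0.4, -0.5, -2.6]
finger_gap: 0.284
finger_force: 40.0
```

Emit:
{"fn": "step_arm", "kwargs": {
  "targets": [0,0,-20,5,0,0,4,-60,15,-4,0,8,-100,20,-8,0,12,-145,20,-12,0,16,-190,20,-13.6,0,16,-235,15,-13.6,0,16,-270,10,-13.6,0,16,-286,0,-13.6,0,16,-286,-10,-13.6,0,16,-286,-18,-13.6,0,16,-286,-21.5,-13.6,0,16,-286,-22,-13.6]
}}

```text
t: 7.45
ee_pos: [0.4733, 0.0088, 0.0636]
ee_rot: [-3.109, 0.449, 0.001]
contact_force: [0.0, 0.2, -2.4]
finger_gap: 0.282
finger_force: 40.0
```

Emit:
{"fn": "step_arm", "kwargs": {
  "targets": [0,0,0,0,0,0,0,0,-0.5,0,60,0,0,-0.5,0,60,0,0,-0.5,0,60,0,0,-0.5,0,60,0,0,-0.5,0]
}}

```text
t: 8.05
ee_pos: [0.4737, 0.0076, 0.0635]
ee_rot: [3.109, -0.451, 0.001]
contact_force: [-0.4, -0.0, -0.2]
finger_gap: 0.607
finger_force: 0.0
```

Emit:
{"fn": "step_arm", "kwargs": {
  "targets": [60,0,0,30,0,60,0,0,70,0,60,10,20,110,4,60,30,60,150,8,60,45,100,167,12,60,60,140,167,13.6,60,60,180,167,13.6,60,60,192,167,13.6,60,60,192,167,13.6,60,60,192,167,13.6]
}}

```text
t: 9.05
ee_pos: [0.5333, 0.1987, 0.23]
ee_rot: [3.14, -0.08, -0.001]
contact_force: [0.2, -0.6, 0.5]
finger_gap: 0.651
finger_force: 0.0
```

```bash
python3 - <<'E'
from h import *
st()
snap('wrist','w2',scale=1.5)
E
```

```text
t 9.05 p [533.3 198.7 230. ] yaw -2.94 F [ 0.2 -0.6  0.5] gap 59.9 ff 0.0
```

View pics/w2.png

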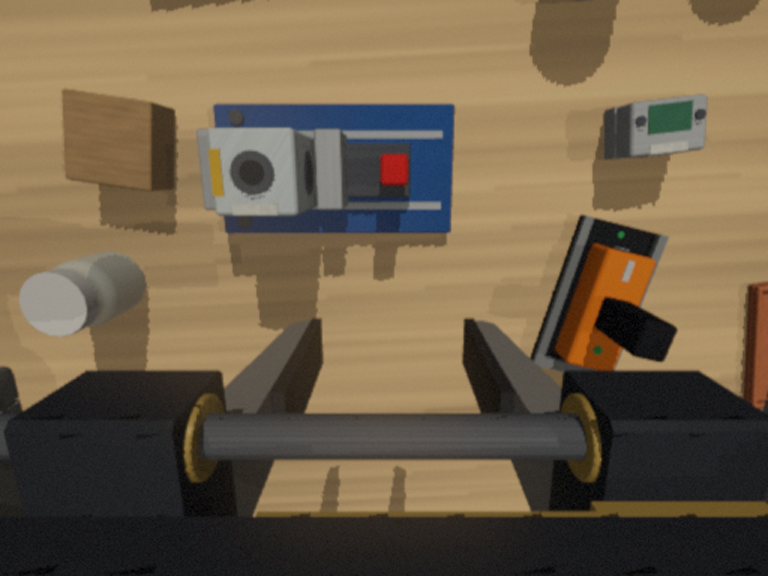

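The reader sits between the rims of its pad. The red tab top spans (381–408, 154–185), the jaw top (316–348, 128–211), the pump top (210–294, 127–214) and the plate (215–453, 104–232).

```bash
python3 - <<'E'
from h import *
c=load('w2')
def P(pts,z): return np.array([w(c,(x+.5)/1.5-.5,(y+.5)/1.5-.5,z) for x,y in pts])*1000
def rect(n,pts,z):
    p=P(pts,z)[:,:2]; m=p.mean(0); xa=p[0]+p[1]-p[2]-p[3]; ya=p[0]+p[3]-p[1]-p[2]
    print(n,m.round(1),(np.linalg.norm(xa)/2).round(1),(np.linalg.norm(ya)/2).round(1),np.degrees(np.arctan2(xa[1],xa[0])).round(1),(np.degrees(np.arctan2(ya[1],ya[0]))-90).round(1))
rect('tab',[(381,154),(407,154),(408,185),(380,185)],.086)
rect('jaw',[(315,129),(340,129),(348,210),(315,210)],.064)
rect('pump',[(208,128),(292,128),(298,214),(216,214)],.114)
rect('plate',[(215,104),(453,104),(451,232),(226,232)],.014)
rect('green',[(633,104),(698,96),(705,148),(638,158)],.044)
rect('pad',[(583,216),(666,236),(614,370),(532,362)],.014)
E
```

```text
tab [604.2 194.6] 21.3 19.2 -2.9 -2.9
jaw [606.3 243.5] 59.6 22.1 -2.1 -2.9
pump [607.1 285.7] 53.9 53.8 -2.7 -2.9
plate [606.8 244.7] 108.1 202.2 -2.7 -2.9
green [625.9 -23. ] 40.9 51.3 12.7 4.6
pad [477.2   8.4] 140.9 80.5 -16.2 -12.4
```

Emit:
{"fn": "step_arm", "kwargs": {
  "targets": [34,36,-2,-30,0,34,72,-4.4,-60,0,34,72,-4.4,-90,0,34,72,-4.4,-110,0,34,72,-4.4,-130,0,34,72,-4.4,-150,0,34,72,-4.4,-163,0,34,72,-4.4,-163,0,0,72,-4.4,-163,0,0,72,-4.4,-163,0,0,72,-4.4,-163,0,0,72,-4.4,-163,0]
}}

```text
t: 10.3
ee_pos: [0.6064, 0.1946, 0.0687]
ee_rot: [3.14, -0.08, 0.003]
contact_force: [-0.4, -4.9, 4.1]
finger_gap: 0.212
finger_force: 40.0
```

```bash
python3 - <<'E'
from h import *
st()
E
```

```text
t 10.3 p [606.4 194.6  68.7] yaw -2.91 F [-0.4 -4.9  4.1] gap 19.5 ff 40.0
```

Emit:
{"fn": "step_arm", "kwargs": {
  "targets": [0,-0.3,-5,0,0,0,-0.6,-11,0,0,0,-0.9,-17,0,0,0,-1.2,-23,0,0,0,-1.5,-29,0,0,0,-1.6,-32,0,0,0,-1.7,-33,0,0,0,-1.7,-33,0,0,0,-1.7,-33,0,0]
}}

```text
t: 11.2
ee_pos: [0.6049, 0.1651, 0.0686]
ee_rot: [-3.136, 0.08, -0.006]
contact_force: [1.5, 10.1, 4.2]
finger_gap: 0.217
finger_force: 40.0
```

```bash
python3 - <<'E'
from h import *
st()
E
```

```text
t 11.2 p [604.9 165.1  68.6] yaw 357.09 F [ 1.5 10.1  4.2] gap 20.0 ff 40.0
```

Emit:
{"fn": "step_arm", "kwargs": {
  "targets": [0,0,-2,0,0,0,-0.1,-3,0,0,0,-0.1,-3,0,0,0,-0.1,-3,0,0]
}}

```text
t: 11.6
ee_pos: [0.605, 0.165, 0.0686]
ee_rot: [-3.131, 0.079, -0.007]
contact_force: [4.0, 18.6, 2.0]
finger_gap: 0.213
finger_force: 40.1
```

Emit:
{"fn": "step_arm", "kwargs": {
  "targets": [0,0.1,3,0,0,0,0.1,3,0,0,40,0.1,3,0,0,40,0.1,3,0,0,40,0.1,3,20,0,40,0.1,3,50,0,60,-20,3,90,0,80,-45,20,120,0,90,-72,40,150,0,90,-72,60,162,0,90,-72,60,162,0,90,-72,60,162,0]
}}

```text
t: 12.8
ee_pos: [0.5313, 0.2188, 0.2284]
ee_rot: [3.14, -0.079, -0.002]
contact_force: [0.2, -0.9, 0.6]
finger_gap: 0.938
finger_force: 0.0
```

```bash
python3 - <<'E'
from h import *
st()
snap('wrist','w3',scale=1.5)
E
```

```text
t 12.8 p [531.3 218.8 228.4] yaw -2.89 F [ 0.2 -0.9  0.6] gap 86.3 ff 0.0
```

View pics/w3.png

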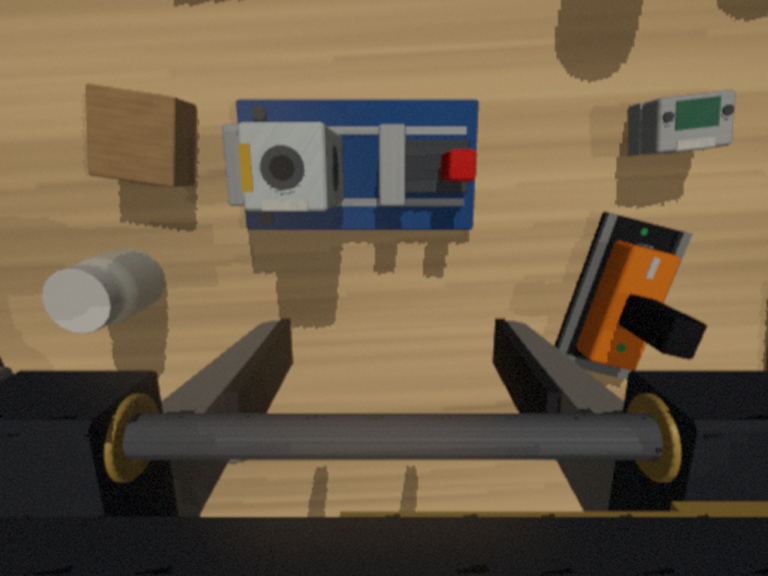

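The jaw is now wide open: its face edge is at column 379 and the tab spans (443–475, 149–181). The pump top is at (238–327, 122–212), with the yellow stripe on its left edge.

```bash
python3 - <<'E'
from h import *
c=load('w3')
def P(pts,z): return np.array([w(c,(x+.5)/1.5-.5,(y+.5)/1.5-.5,z) for x,y in pts])*1000
def rect(n,pts,z):
    p=P(pts,z)[:,:2]; m=p.mean(0); xa=p[0]+p[1]-p[2]-p[3]; ya=p[0]+p[3]-p[1]-p[2]
    print(n,m.round(1),(np.linalg.norm(xa)/2).round(1),(np.linalg.norm(ya)/2).round(1),np.degrees(np.arctan2(xa[1],xa[0])).round(1),(np.degrees(np.arctan2(ya[1],ya[0]))-90).round(1))
rect('tab',[(446,150),(475,150),(476,180),(447,180)],.086)
rect('jaw',[(380,124),(404,124),(404,206),(379,206)],.064)
rect('pump',[(240,123),(325,123),(328,211),(245,212)],.114)
rect('plate',[(236,100),(478,100),(473,230),(247,230)],.014)
print('jaw face',P([(380,124),(379,206)],.064), 'fixed jaw back', P([(224,125),(230,204)],.064))
E
```

```text
tab [602.8 167.4] 20.5 20.5 1.4 -2.9
jaw [605.1 216.2] 59.7 18.5 -3.3 -2.9
pump [606.3 285.2] 55.0 54.0 -3.8 -2.5
plate [606.1 245.1] 109.0 203.1 -2.6 -2.9
jaw face [[635.32632526 223.36083679  64.        ]
 [575.71850801 227.56971232  64.        ]] fixed jaw back [[640.43887422 338.45106125  64.        ]
 [583.04293464 342.33274819  64.        ]]
```

Emit:
{"fn": "step_arm", "kwargs": {
  "targets": [84,38,34,-30,0,84,76,67,-60,0,84,76,67,-90,0,84,76,67,-120,0,84,76,67,-145,0,84,76,67,-154,0,84,76,67,-154,0,40,76,67,-154,0,40,76,67,-154,0,40,76,67,-154,0,40,76,67,-154,0,40,76,67,-154,0],
  "grip_force": 45
}}

```text
t: 14.05
ee_pos: [0.6084, 0.2862, 0.0766]
ee_rot: [3.141, -0.08, 0.003]
contact_force: [-0.3, -2.6, 5.4]
finger_gap: 0.607
finger_force: 45.0
```

```bash
python3 - <<'E'
from h import *
st()
E
```

```text
t 14.05 p [608.4 286.2  76.6] yaw -2.91 F [-0.3 -2.6  5.4] gap 55.9 ff 45.0
```

Emit:
{"fn": "step_arm", "kwargs": {
  "targets": [0,0,0,3,0,0,0,0,4,0,0,-0.3,-5,4,0,0,-0.6,-11,4,0,0,-0.9,-16.5,4,0,0,-0.9,-16.5,4,0,0,-0.9,-16.5,4,0]
}}

```text
t: 14.75
ee_pos: [0.6067, 0.2696, 0.0792]
ee_rot: [-3.14, 0.081, 0.0]
contact_force: [0.2, -0.4, -6.9]
finger_gap: 0.606
finger_force: 45.0
```

```bash
python3 - <<'E'
from h import *
st()
snap('wrist','w4')
E
```

```text
t 14.75 p [606.7 269.6  79.2] yaw 357.05 F [ 0.2 -0.4 -6.9] gap 55.8 ff 45.0
```

Emit:
{"fn": "step_arm", "kwargs": {
  "targets": [0,0,0,0,4,0,0,0,0,12,0,0,0,0,20,0,0,0,0,28,0,0,0,0,36,0,0,0,0,44,0,0,0,0,52,0,0,0,0,60,0,0,0,0,68,0,0,0,0,76,0,0,0,0,84,0,0,0,0,90]
}}

```text
t: 16.0
ee_pos: [0.6067, 0.2701, 0.0793]
ee_rot: [-2.271, -2.17, -0.0]
contact_force: [0.9, 0.3, -6.2]
finger_gap: 0.606
finger_force: 45.0
```

Emit:
{"fn": "step_arm", "kwargs": {
  "targets": [0,0,0,0,0,0,0.3,6,0,0,0,0.6,12,0,0,0,0.7,15.5,0,0,0,0.7,15.5,0,0,0,0.7,15.5,0,0]
}}

```text
t: 16.6
ee_pos: [0.6074, 0.2855, 0.0792]
ee_rot: [2.277, 2.164, -0.0]
contact_force: [-0.3, 0.0, -6.3]
finger_gap: 0.606
finger_force: 45.0
```

```bash
python3 - <<'E'
from h import *
st()
snap('wrist','w4',scale=1.4)
E
```

```text
t 16.6 p [607.4 285.5  79.2] yaw 87.08 F [-0.3  0.  -6.3] gap 55.8 ff 45.0
```

View pics/w4.png

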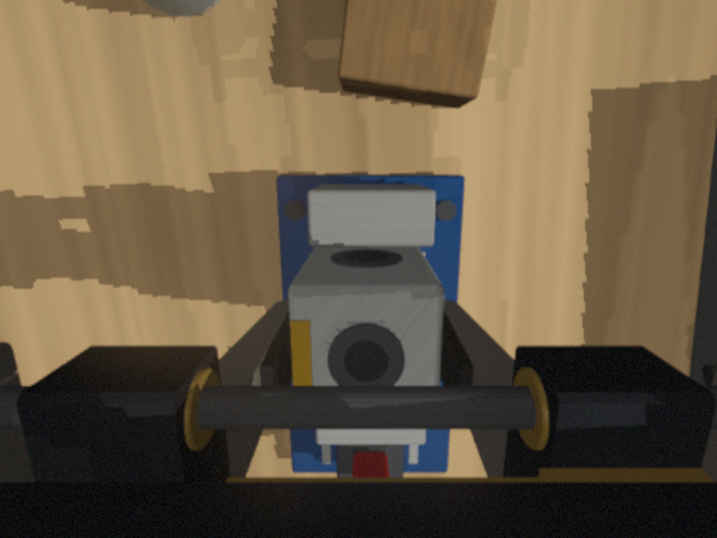

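The yellow stripe is now on the −x (robot) side, the pump stands in the gap just in front of the fixed jaw, and the moving jaw is behind it. I'll lower and release.

Emit:
{"fn": "step_arm", "kwargs": {
  "targets": [0,0,0,-2,0,0,0,0,-3.5,0,0,0,0,-4,0,0,0,0,-4,0,80,0,0,-4,0,80,0,0,-4,0,80,0,0,-4,0,80,0,0,10,0,80,0,0,40,0,80,0,-10,80,0,80,0,-40,110,0,80,0,-70,110,0]
}}

```text
t: 17.85
ee_pos: [0.611, 0.2157, 0.197]
ee_rot: [2.27, 2.161, 0.016]
contact_force: [0.7, -0.0, 1.1]
finger_gap: 0.875
finger_force: 0.0
```

Emit:
{"fn": "step_arm", "kwargs": {
  "targets": [34,-3,-30,0,-8,34,-3,-42,0,-16,34,-3,-42,0,-24,34,-3,-42,0,-32,34,-3,-42,0,-40,34,-3,-42,0,-48,34,-3,-42,0,-56,34,-3,-42,0,-64,34,-3,-42,0,-72,34,-3,-42,0,-80,34,-3,-42,0,-90,34,-3,-42,0,-90]
}}

```text
t: 19.05
ee_pos: [0.6048, 0.1734, 0.1904]
ee_rot: [-3.14, 0.082, -0.002]
contact_force: [-0.6, -0.1, 0.4]
finger_gap: 0.372
finger_force: 0.0
```

```bash
python3 - <<'E'
from h import *
st()
snap('wrist','w5')
E
```

```text
t 19.05 p [604.8 173.4 190.4] yaw 356.99 F [-0.6 -0.1  0.4] gap 34.2 ff 0.0
```

Emit:
{"fn": "step_arm", "kwargs": {
  "targets": [34,0,-8.2,-40,0,34,0,-8.2,-80,0,34,0,-8.2,-105,0,34,0,-8.2,-122,0,34,0,-8.2,-122,0,0,0,-8.2,-122,0,0,0,-8.2,-122,0,0,0,-8.2,-122,0,0,0,-8.2,-122,0]
}}

```text
t: 20.0
ee_pos: [0.6062, 0.1652, 0.0696]
ee_rot: [-3.14, 0.08, -0.006]
contact_force: [1.2, -0.4, 6.1]
finger_gap: 0.213
finger_force: 45.0
```

Emit:
{"fn": "step_arm", "kwargs": {
  "targets": [0,0.3,5,0,0,0,0.6,11,0,0,0,0.9,17,0,0,0,1.2,22,0,0,0,1.4,26,0,0,0,1.5,28,0,0,0,1.5,28,0,0]
}}

```text
t: 20.7
ee_pos: [0.6075, 0.1925, 0.0695]
ee_rot: [3.139, -0.079, 0.006]
contact_force: [-1.2, -3.5, 7.6]
finger_gap: 0.212
finger_force: 45.0
```

Emit:
{"fn": "step_arm", "kwargs": {
  "targets": [0,0.1,2,0,0,0,0.2,4,0,0,0,0.3,6,0,0,0,0.3,6,0,0,0,0.3,6,0,0]
}}

```text
t: 21.2
ee_pos: [0.6078, 0.1973, 0.0695]
ee_rot: [3.138, -0.08, 0.005]
contact_force: [-1.5, -7.5, 8.0]
finger_gap: 0.213
finger_force: 45.0
```

Emit:
{"fn": "step_arm", "kwargs": {
  "targets": [0,0.1,2,0,0,0,0.2,4,0,0,0,0.2,4,0,0,0,0.2,4,0,0]
}}

```text
t: 21.6
ee_pos: [0.6078, 0.1991, 0.0695]
ee_rot: [3.134, -0.08, 0.003]
contact_force: [-2.6, -14.8, 9.4]
finger_gap: 0.212
finger_force: 45.1
```

Emit:
{"fn": "step_arm", "kwargs": {
  "targets": [0,0.1,2,0,0,0,0.2,4,0,0,0,0.2,4,0,0,0,0.2,4,0,0]
}}

```text
t: 22.0
ee_pos: [0.6079, 0.1991, 0.0694]
ee_rot: [3.127, -0.08, 0.001]
contact_force: [-4.7, -26.6, 11.3]
finger_gap: 0.214
finger_force: 45.1
```

Emit:
{"fn": "step_arm", "kwargs": {
  "targets": [0,-0.2,-6,0,0,0,-0.2,-6,0,0,36,-0.2,-6,0,0,36,-0.2,-6,0,0,36,-0.2,-6,0,0,36,-0.2,-6,20,0,36,-0.2,-6,50,0,70,-20,-6,90,0,70,-45,0,130,0,70,-72,0,160,0,70,-72,0,160,0,70,-72,0,160,0]
}}

```text
t: 23.2
ee_pos: [0.5347, 0.2075, 0.2277]
ee_rot: [-3.14, 0.079, -0.002]
contact_force: [0.4, -0.0, -0.7]
finger_gap: 0.76
finger_force: 0.0
```

```bash
python3 - <<'E'
from h import *
st()
snap('wrist','w6',scale=1.5)
E
```

```text
t 23.2 p [534.7 207.5 227.7] yaw 357.12 F [ 0.4 -0.  -0.7] gap 69.9 ff 0.0
```

View pics/w6.png

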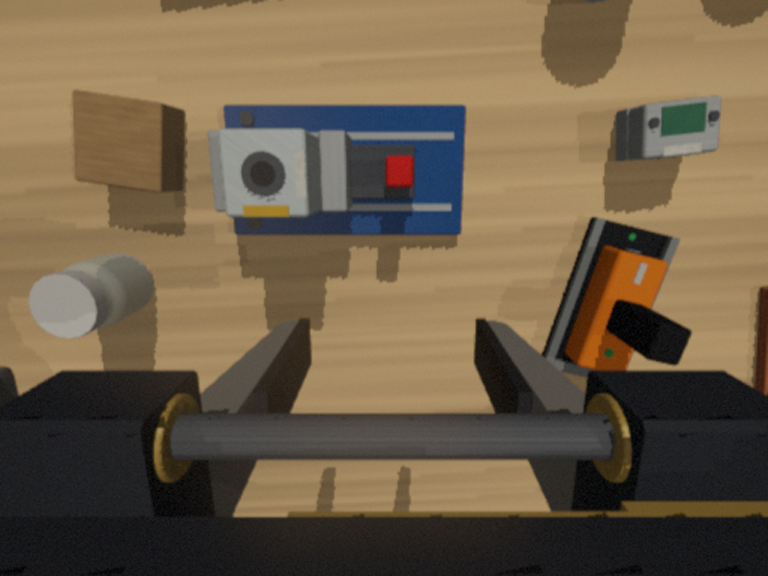

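The pump is clamped with the yellow stripe toward −x, the jaw is shut against it, and the reader is on its pad. Now I'll fetch the reader.

Emit:
{"fn": "step_arm", "kwargs": {
  "targets": [70,-20,-50,-20,-4,70,-40,-100,-40,-8,70,-61,-150,-50,-12,70,-61,-200,-50,-13.6,70,-61,-200,-60,-13.6,70,-61,-200,-100,-13.6,70,-61,-200,-135,-13.6,70,-61,-200,-155,-13.6,70,-61,-200,-164.3,-13.6,70,-61,-200,-164.3,-13.6,0,-61,-200,-164.3,-13.6,0,-61,-200,-164.3,-13.6],
  "grip_force": 40
}}

```text
t: 24.45
ee_pos: [0.4748, 0.0069, 0.0641]
ee_rot: [3.109, -0.451, 0.004]
contact_force: [-0.3, 0.3, 0.3]
finger_gap: 0.609
finger_force: 0.0
```

Emit:
{"fn": "step_arm", "kwargs": {
  "targets": [0,0,0,0,0,0,0,0,0,0,0,0,0,0,0,0,0,0,0,0,0,0,0,0,0]
}}

```text
t: 24.95
ee_pos: [0.4737, 0.0072, 0.0631]
ee_rot: [-3.109, 0.451, -0.0]
contact_force: [-0.3, 1.3, 0.7]
finger_gap: 0.282
finger_force: 40.0
```

```bash
python3 - <<'E'
from h import *
st()
E
```

```text
t 24.95 p [473.7   7.2  63.1] yaw 343.49 F [-0.3  1.3  0.7] gap 25.9 ff 40.0
```

Emit:
{"fn": "step_arm", "kwargs": {
  "targets": [0,0,0,20,0,0,0,10,40,0,0,-4,50,45,3,0,-8,90,45,6,0,-12,130,45,9,0,-16,170,45,12,0,-16,210,40,13.6,0,-16,245,33,13.6,0,-16,270,27,13.6,0,-16,286,22.5,13.6,0,-16,286,22.5,13.6,0,-16,286,22.5,13.6]
}}

```text
t: 26.15
ee_pos: [0.4574, 0.2924, 0.085]
ee_rot: [3.14, -0.08, -0.001]
contact_force: [0.6, -0.5, -2.7]
finger_gap: 0.286
finger_force: 40.0
```

```bash
python3 - <<'E'
from h import *
st()
snap('wrist','w7',scale=1.4)
E
```

```text
t 26.15 p [457.4 292.4  85. ] yaw -2.91 F [ 0.6 -0.5 -2.7] gap 26.3 ff 40.0
```

View pics/w7.png

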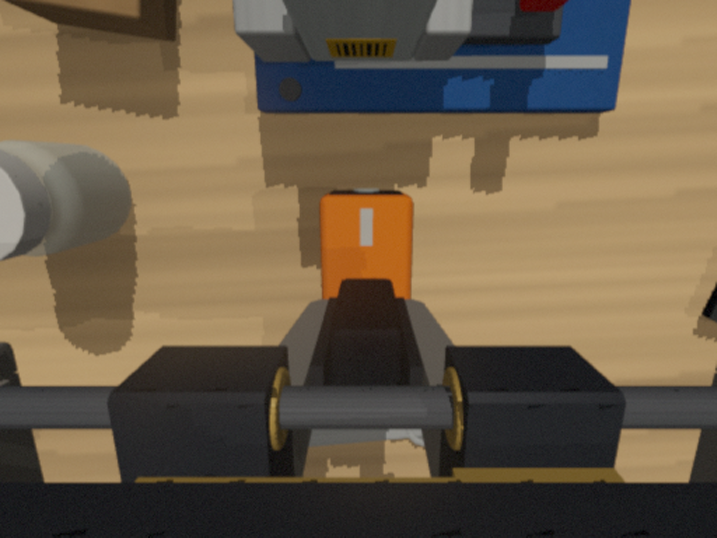

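The yellow label is centred at column 361 and the reader at 367, so I'll shift +3.5 mm in y and hold.

Emit:
{"fn": "step_arm", "kwargs": {
  "targets": [0,0,4,0.5,0,0,0,4,0.5,0,0,0,4,0.5,0,0,0,4,0.5,0,0,0,4,0.5,0,0,0,4,0.5,0,0,0,4,0.5,0,0,0,4,0.5,0,0,0,4,0.5,0,0,0,4,0.5,0,0,0,4,0.5,0,0,0,4,0.5,0]
}}

```text
t: 27.4
ee_pos: [0.4576, 0.2971, 0.086]
ee_rot: [-3.141, 0.08, -0.0]
contact_force: [0.6, 0.0, -2.0]
finger_gap: 0.274
finger_force: 40.0
```

Emit:
{"fn": "step_arm", "kwargs": {
  "targets": [0,0,0,0,0,0,0,0,0,0,0,0,0,0,0,0,0,0,0,0,0,0,0,0,0,0,0,0,0,0]
}}

```text
t: 28.0
ee_pos: [0.4576, 0.2971, 0.0859]
ee_rot: [3.141, -0.08, -0.0]
contact_force: [-0.8, -0.2, -2.9]
finger_gap: 0.283
finger_force: 40.0
```

```bash
python3 - <<'E'
from h import *
st()
c=snap('top','t1')
a=c['img'][155:265,235:375]; cv2.imwrite('pics/t1.png',cv2.resize(a,None,fx=5.2,fy=5.2,interpolation=cv2.INTER_CUBIC))
E
```

```text
t 28.0 p [457.6 297.1  85.9] yaw -2.92 F [-0.8 -0.2 -2.9] gap 26.0 ff 40.0
```

View pics/t1.png

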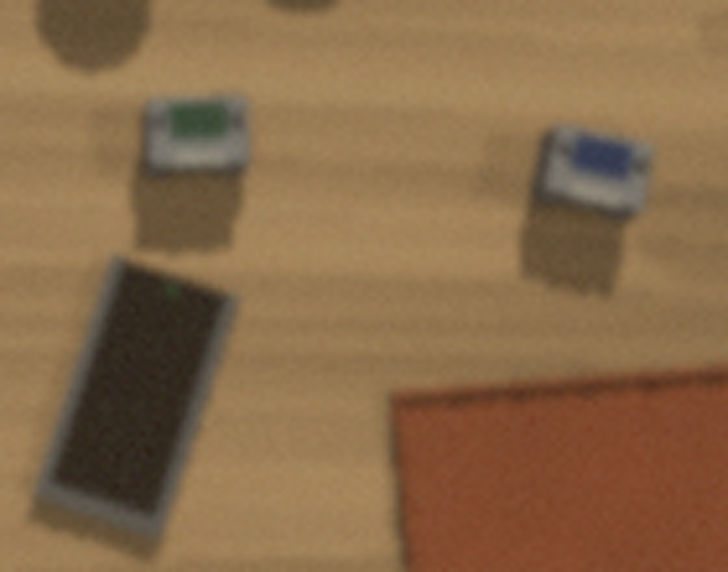

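Both caps are where they were (green at (197,132), blue at (600,170) in the crop). On to the green label.

Emit:
{"fn": "step_arm", "kwargs": {
  "targets": [0,0,-20,8,0,0,3,-60,12,2,0,8,-105,12,4,0,12,-150,12,5.4,0,16,-195,12,5.4,0,20,-240,12,5.4,0,27,-280,8,5.4,0,27,-305,0,5.4,0,27,-320,-6,5.4,0,27,-326,-10.5,5.4,0,27,-326,-10.5,5.4,0,27,-326,-10.5,5.4]
}}

```text
t: 29.25
ee_pos: [0.4846, -0.0282, 0.0755]
ee_rot: [-3.14, -0.069, 0.0]
contact_force: [-0.2, 0.4, -3.0]
finger_gap: 0.278
finger_force: 40.0
```

```bash
python3 - <<'E'
from h import *
st()
snap('wrist','w8',scale=1.4)
E
```

```text
t 29.25 p [484.6 -28.2  75.5] yaw -357.49 F [-0.2  0.4 -3. ] gap 25.5 ff 40.0
```

View pics/w8.png

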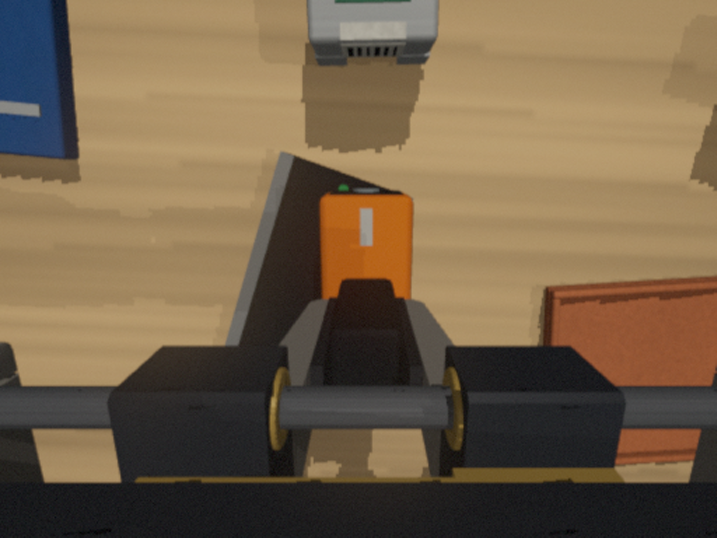

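The green label is centred at column 372 and the reader at 367, with the cap turned about 1.5° more. I'll make a small correction and hold.

Emit:
{"fn": "step_arm", "kwargs": {
  "targets": [0,0,-5,0,1.5,0,0,-5,0,1.5,0,0,-5,0,1.5,0,0,-5,0,1.5,0,0,-5,0,1.5,0,0,-5,0,1.5,0,0,-5,0,1.5,0,0,-5,0,1.5,0,0,-5,0,1.5,0,0,-5,0,1.5,0,0,-5,0,1.5,0,0,-5,0,1.5]
}}

```text
t: 30.5
ee_pos: [0.4846, -0.0339, 0.0754]
ee_rot: [-3.14, -0.109, -0.0]
contact_force: [-0.1, -0.2, -3.1]
finger_gap: 0.279
finger_force: 40.0
```

Emit:
{"fn": "step_arm", "kwargs": {
  "targets": [0,0,0,0,0,0,0,0,0,0,0,0,0,0,0,0,0,0,0,0,0,0,0,0,0,0,0,0,0,0]
}}

```text
t: 31.1
ee_pos: [0.4846, -0.0339, 0.0754]
ee_rot: [3.14, 0.109, -0.0]
contact_force: [0.5, 0.2, -2.6]
finger_gap: 0.283
finger_force: 40.0
```

```bash
python3 - <<'E'
from h import *
st()
c=load('w8')
def q(x,y,z): return (w(c,(x+.5)/1.4-.5,(y+.5)/1.4-.5,z)*1000).round(1)
print('green strip/top front edge',q(312,44,.044),q(437,38,.044),'label low',q(372,58,.020),'rfront',q(367,195,.0535))
c=snap('top','t2')
# compare blue region with t0/t1
b=load('t1')
for n,r in (('blue',(175,205,320,365)),('green',(165,205,255,290))):
    d=np.abs(c['img'][r[0]:r[1],r[2]:r[3]].astype(int)-b['img'][r[0]:r[1],r[2]:r[3]]).mean(); print(n,d)
E
```

```text
t 31.1 p [484.6 -33.9  75.4] yaw 3.98 F [ 0.5  0.2 -2.6] gap 26.0 ff 40.0
green strip/top front edge [604.1   2.7  44. ] [609.  -54.2  44. ] label low [605. -25.  20.] rfront [537.7 -25.4  53.5]
blue 1.9641975308641975
green 10.57
```

Emit:
{"fn": "step_arm", "kwargs": {
  "targets": [0,0,-5,10,0,0,-3,-40,15,-3,0,-6,-80,15,-6,0,-9,-120,15,-9,0,-12,-160,10,-12,0,-12.6,-185,5,-13.5,0,-12.6,-198.8,0,-13.5,0,-12.6,-198.8,0,-13.5,0,-12.6,-198.8,0,-13.5]
}}

```text
t: 32.05
ee_pos: [0.4719, -0.2317, 0.0754]
ee_rot: [-3.13, 0.26, 0.001]
contact_force: [-0.5, 0.6, -1.7]
finger_gap: 0.285
finger_force: 40.0
```

```bash
python3 - <<'E'
from h import *
st()
snap('wrist','w9',scale=1.4)
E
```

```text
t 32.05 p [ 471.9 -231.7   75.4] yaw 350.52 F [-0.5  0.6 -1.7] gap 26.2 ff 40.0
```

View pics/w9.png

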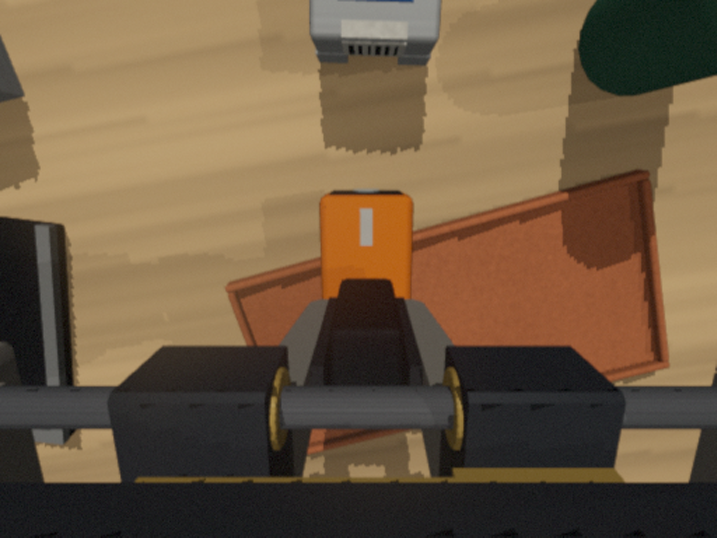

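The blue label is centred at column 374 and the reader at 367; the edge slope suggests about −1°. I'll correct that and hold.

Emit:
{"fn": "step_arm", "kwargs": {
  "targets": [0,0,-1.5,0,-1,0,0,-1.5,0,-1,0,0,-1.5,0,-1,0,0,-1.5,0,-1,0,0,-1.5,0,-1,0,0,-1.5,0,-1,0,0,-1.5,0,-1,0,0,-1.5,0,-1,0,0,-1.5,0,-1,0,0,-1.5,0,-1,0,0,-1.5,0,-1,0,0,-1.5,0,-1]
}}

```text
t: 33.3
ee_pos: [0.472, -0.2342, 0.0754]
ee_rot: [3.128, -0.288, 0.0]
contact_force: [-0.0, 0.0, -3.0]
finger_gap: 0.281
finger_force: 40.0
```

Emit:
{"fn": "step_arm", "kwargs": {
  "targets": [0,0,0,0,0,0,0,0,0,0,0,0,0,0,0,0,0,0,0,0,0,0,0,0,0,0,0,0,0,0]
}}

```text
t: 33.9
ee_pos: [0.472, -0.2342, 0.0754]
ee_rot: [-3.128, 0.288, 0.0]
contact_force: [0.1, -0.3, -2.2]
finger_gap: 0.282
finger_force: 40.0
```

```bash
python3 - <<'E'
from h import *
st()
c=load('w9')
def q(x,y,z): return (w(c,(x+.5)/1.4-.5,(y+.5)/1.4-.5,z)*1000).round(1)
print('blue edge',q(313,38,.044),q(437,40,.044),'label low',q(374,56,.020),'rfront',q(367,195,.0535))
print('tray',q(229,287,.012),q(646,173,.012),q(666,364,.012),q(312,450,.012))
E
```

```text
t 33.9 p [ 472.  -234.2   75.4] yaw 349.48 F [ 0.1 -0.3 -2.2] gap 26.0 ff 40.0
blue edge [ 597.3 -227.4   44. ] [ 587.2 -283.    44. ] label low [ 590.8 -254.9   20. ] rfront [ 524.3 -240.1   53.5]
tray [ 479.9 -146.9   12. ] [ 507.  -398.7   12. ] [ 383.  -412.2   12. ] [ 356.5 -174.    12. ]
```

Emit:
{"fn": "step_arm", "kwargs": {
  "targets": [0,0,5,10,0,0,0.5,45,18,-2,0,1,90,18,-4,0,1.5,135,18,-6,0,1.7,180,18,-6,0,1.7,215,15,-6,0,1.7,235,10,-6,0,1.7,241.6,4,-6,0,1.7,241.6,-4,-6,0,1.7,241.6,-9,-6,0,1.7,241.6,-11.5,-6,0,1.7,241.6,-12,-6]
}}

```text
t: 35.1
ee_pos: [0.4738, 0.0065, 0.0632]
ee_rot: [3.109, -0.454, -0.001]
contact_force: [1.1, -0.1, -3.2]
finger_gap: 0.281
finger_force: 40.0
```

```bash
python3 - <<'E'
from h import *
st()
E
```

```text
t 35.1 p [473.8   6.5  63.2] yaw -16.61 F [ 1.1 -0.1 -3.2] gap 25.8 ff 40.0
```

Emit:
{"fn": "step_arm", "kwargs": {
  "targets": [0,0,0.5,-0.7,0,0,0,0.5,-0.7,0,60,0,0.5,-0.7,0,60,0,0.5,-0.7,0,60,0,0.5,-0.7,0,60,0,0.5,30,0,84,0,0.5,70,0,84,0,0,110,0,84,20,-10,150,7,84,50,-20,150,14,84,80,-30.6,150,21,84,80,-30.6,150,21]
}}

```text
t: 36.3
ee_pos: [0.5559, -0.0244, 0.2133]
ee_rot: [3.139, 0.124, 0.002]
contact_force: [-1.1, 0.9, 0.1]
finger_gap: 0.91
finger_force: 0.0
```

```bash
python3 - <<'E'
from h import *
st()
c=snap('wrist','w10',scale=1.4)
E
```

```text
t 36.3 p [555.9 -24.4 213.3] yaw 4.53 F [-1.1  0.9  0.1] gap 83.7 ff 0.0
```

View pics/w10.png

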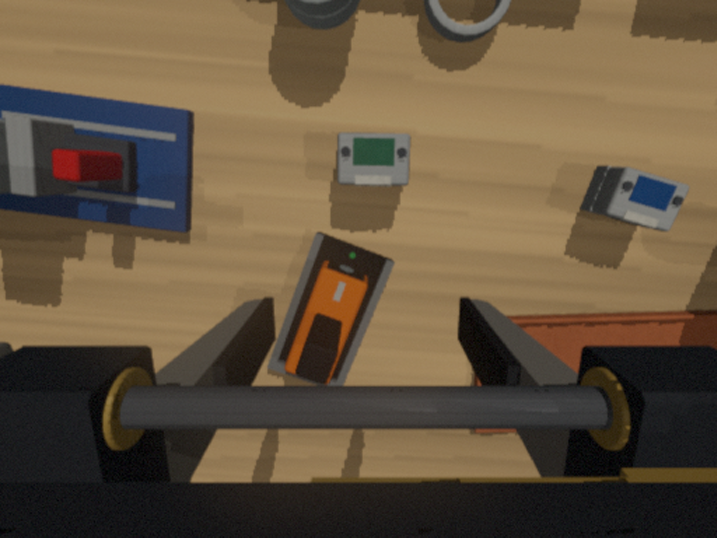

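That was one viewed picture more than the 14 allowed, so I'll use numeric image checks only from here. The view shows the reader seated between the pad rims. The green cap top is at (337–410, 132–186), square to the tool, and the blue cap is at (650,192).

```bash
cat >> h.py <<'E'
def blob(c,col,z,roi=None):
    b,g,r=[c['img'][:,:,i].astype(int) for i in range(3)]
    m={'green':(g-r>12)&(g-b>4),'blue':(b-r>25)&(b-g>15),'orange':(r-b>90)&(r-g>45)}[col].astype(np.uint8)
    n,l,s,ce=cv2.connectedComponentsWithStats(m)
    for i in range(1,n):
        if s[i,4]>25:
            pts=np.argwhere(l==i)[:,::-1].astype(np.float32)
            wp=np.array([w(c,u,v,z)[:2] for u,v in pts])*1000
            rc=cv2.minAreaRect(wp.astype(np.float32))
            print(col,'px',ce[i].round(1),'area',s[i,4],'world',wp.mean(0).round(1),'rect',np.round(rc[0],1),np.round(rc[1],1),round(rc[2],1))
E
python3 - <<'E'
from h import *
c=load('w10')
def q(x,y,z): return (w(c,(x+.5)/1.4-.5,(y+.5)/1.4-.5,z)*1000)[:2]
p=np.array([q(338,132,.044),q(411,132,.044),q(410,186,.044),q(336,186,.044)]); print('green',p.round(1).tolist(),p.mean(0))
p=np.array([q(623,166,.044),q(689,185,.044),q(669,231,.044),q(607,212,.044)]); print('blue',p.round(1).tolist(),p.mean(0))
blob(c,'green',.044); blob(c,'blue',.044)
E
```

```text
green [[645.9, 6.5], [650.6, -52.4], [607.7, -56.2], [602.8, 5.5]] [626.77749101 -24.14346853]
blue [[637.8, -230.0], [627.0, -288.7], [587.5, -282.3], [599.3, -225.5]] [ 612.90476566 -256.62520855]
green px [266.5 108. ] area 580 world [633.1 -23.2] rect [633.1 -23.4] [21.3 34.1] 2.3
blue px [ 89.  102.9] area 4719 world [622.  178.9] rect [607.5 204.6] [149.3  98.3] 87.1
blue px [465.7 137.5] area 529 world [ 618.2 -259.7] rect [ 618.1 -259.8] [33.9 21.4] 79.4
blue px [ 12.5 144.4] area 194 world [568.  273.1] rect [567.8 267.5] [41.3 11.7] 88.1
blue px [ 65.4 150.3] area 271 world [565.9 211.2] rect [566.3 211. ] [24.8 16.4] 84.4
```

Emit:
{"fn": "step_arm", "kwargs": {
  "targets": [84,36,0.4,-30,0,84,71,0.4,-70,0,84,71,0.4,-110,0,84,71,0.4,-150,0,84,71,0.4,-180,0,84,71,0.4,-198,0,84,71,0.4,-206,0,84,71,0.4,-206,0,40,71,0.4,-206,0,40,71,0.4,-206,0,40,71,0.4,-206,0,40,71,0.4,-206,0],
  "grip_force": 40
}}

```text
t: 37.55
ee_pos: [0.6258, -0.0233, 0.0089]
ee_rot: [3.138, 0.123, 0.004]
contact_force: [-0.7, -1.4, 3.9]
finger_gap: 0.649
finger_force: 39.9
```

Emit:
{"fn": "step_arm", "kwargs": {
  "targets": [40,0,0,0,0,40,0,0,0,0,40,0,0,10,0,40,0,0,30,0,40,0,0,50,0,40,0,0,50,0]
}}

```text
t: 38.15
ee_pos: [0.6268, -0.023, 0.0605]
ee_rot: [3.138, 0.123, 0.008]
contact_force: [0.7, -0.0, -2.1]
finger_gap: 0.652
finger_force: 39.9
```

```bash
python3 - <<'E'
from h import *
st()
E
```

```text
t 38.15 p [626.8 -23.   60.5] yaw 4.48 F [ 0.7 -0.  -2.1] gap 59.9 ff 39.9
```

Emit:
{"fn": "step_arm", "kwargs": {
  "targets": [40,-20,-19,0,0,40,-50,-48,0,0,40,-80,-78,0,0.5,40,-110,-107,0,1,40,-140,-136,0,1.5,40,-170,-165,0,1.5,40,-192,-186,-10,1.5,40,-201.8,-196,-20,1.5,40,-201.8,-196,-30,1.5,40,-201.8,-196,-38,1.5,40,-201.8,-196,-43,1.5,40,-201.8,-196,-46,1.5]
}}

```text
t: 39.35
ee_pos: [0.4228, -0.2175, 0.0136]
ee_rot: [-3.134, -0.167, 0.006]
contact_force: [-20.9, 13.7, 50.9]
finger_gap: 0.649
finger_force: 40.0
```

Emit:
{"fn": "step_arm", "kwargs": {
  "targets": [40,0,0,-0.5,0,40,0,0,-1,0,40,0,0,-1,0]
}}

```text
t: 39.65
ee_pos: [0.4229, -0.2176, 0.0137]
ee_rot: [-3.134, -0.168, 0.006]
contact_force: [-17.3, 10.9, 37.9]
finger_gap: 0.649
finger_force: 40.0
```

```bash
python3 - <<'E'
from h import *
st()
E
```

```text
t 39.65 p [ 422.9 -217.6   13.7] yaw -353.88 F [-17.3  10.9  37.9] gap 59.7 ff 40.0
```

Emit:
{"fn": "step_arm", "kwargs": {
  "targets": [40,0,0,2,0,40,0,0,2.5,0,74,0,0,2.5,0,74,0,0,2.5,0,74,0,0,2.5,0,74,0,0,30,0,74,0,0,70,0,91,0,0,120,0,91,40,0,170,0,91,80,0,190,0,91,80,0,190,0]
}}

```text
t: 40.75
ee_pos: [0.5077, -0.2202, 0.2049]
ee_rot: [3.132, 0.166, 0.012]
contact_force: [-1.0, -0.1, 0.0]
finger_gap: 0.989
finger_force: 0.0
```

```bash
python3 - <<'E'
from h import *
st()
c=snap('wrist','w11'); blob(c,'blue',.044); blob(c,'orange',.042)
c=snap('top','t3'); blob(c,'blue',.044); blob(c,'green',.049)
E
```

```text
t 40.75 p [ 507.7 -220.2  204.9] yaw 6.07 F [-1.  -0.1  0. ] gap 91.0 ff 0.0
blue px [307.7  81.7] area 640 world [ 618.2 -259.6] rect [ 618.2 -259.7] [33.7 21.5] 78.7
blue px [509.3 239.6] area 69 world [ 459.3 -539.5] rect [ 461.9 -537.7] [24.9  6.2] 18.0
orange px [ 74.8 178.3] area 2136 world [480.6   1. ] rect [475.1   1.5] [ 53.4 115. ] 73.3
orange px [320.2 186.3] area 121 world [ 502.3 -292.1] rect [ 502.7 -292.9] [ 2.5 96.5] 6.0
orange px [290.9 199.8] area 48 world [ 481.8 -259.1] rect [ 481.3 -259.8] [10.2 20.3] 41.1
orange px [314.3 217.7] area 1496 world [ 461.6 -290.9] rect [ 466.3 -295.5] [69.9 98.2] 57.9
orange px [330.  257.1] area 139 world [ 411. -319.] rect [ 412.1 -319.6] [22.2 30.2] 74.7
blue px [205.7 180.4] area 343 world [622.1 180.7] rect [617.2 208.2] [126.9  71.4] 86.4
blue px [487.5 250.2] area 3106 world [ 436.5 -667.2] rect [ 453.5 -664.7] [151.5 288.5] 87.9
blue px [189.1 200.1] area 29 world [560.6 227.9] rect [560.3 227.7] [22.1 11. ] 77.6
blue px [208.6 201.1] area 60 world [559.1 169.1] rect [559.4 170.9] [12.2 42.2] 1.6
blue px [476.2 240.9] area 70 world [ 462.4 -634.7] rect [ 464.3 -633.7] [48.7 15.4] 32.6
```

Emit:
{"fn": "step_arm", "kwargs": {
  "targets": [84,20,-8,0,8,84,40,-16,0,16,84,60,-24,0,24,84,80,-30,0,32,84,100,-36,-20,40,84,104,-38.2,-40,48,84,104,-38.2,-60,56,84,104,-38.2,-80,64,84,104,-38.2,-90,73,84,104,-38.2,-100,73,84,104,-38.2,-100,73,84,104,-38.2,-100,73]
}}

```text
t: 42.05
ee_pos: [0.6062, -0.2569, 0.1]
ee_rot: [-2.426, -1.994, 0.001]
contact_force: [0.0, -0.2, 0.6]
finger_gap: 0.913
finger_force: 0.0
```

```bash
python3 - <<'E'
from h import *
st()
E
```

```text
t 42.05 p [ 606.2 -256.9  100. ] yaw -281.18 F [ 0.  -0.2  0.6] gap 84.0 ff 0.0
```

Emit:
{"fn": "step_arm", "kwargs": {
  "targets": [84,5.8,-1.5,-30,0,84,5.8,-1.5,-60,0,84,5.8,-1.5,-82,0,84,5.8,-1.5,-90,0,84,5.8,-1.5,-90,0,20,5.8,-1.5,-90,0,20,5.8,-1.5,-90,0,20,5.8,-1.5,-90,0,20,5.8,-1.5,-90,0,20,5.8,-1.5,-90,0,20,5.8,-1.5,-90,0]
}}

```text
t: 43.15
ee_pos: [0.6129, -0.2585, 0.0107]
ee_rot: [2.424, 1.998, 0.0]
contact_force: [0.3, 0.3, 0.6]
finger_gap: 0.455
finger_force: 40.0
```

```bash
python3 - <<'E'
from h import *
st()
E
```

```text
t 43.15 p [ 612.9 -258.5   10.7] yaw 78.98 F [0.3 0.3 0.6] gap 41.9 ff 40.0
```

Emit:
{"fn": "step_arm", "kwargs": {
  "targets": [20,0,0,15,0,20,0,0,35,0,20,-10,-3,45,0,20,-40,-12,45,3,20,-75,-23,45,7,20,-110,-34,45,11,20,-145,-45,45,15,20,-168,-52,40,16,20,-178,-55.5,30,16,20,-178,-55.5,20,16,20,-178,-55.5,12,16,20,-178,-55.5,9,16]
}}

```text
t: 44.35
ee_pos: [0.4351, -0.313, 0.0181]
ee_rot: [-2.121, -2.315, -0.001]
contact_force: [0.1, 0.4, -1.9]
finger_gap: 0.455
finger_force: 40.0
```

Emit:
{"fn": "step_arm", "kwargs": {
  "targets": [20,0,0,-1,0,20,0,0,-2,0,20,0,0,-3,0,20,0,0,-3,0]
}}

```text
t: 44.75
ee_pos: [0.435, -0.314, 0.0166]
ee_rot: [2.122, 2.316, -0.0]
contact_force: [0.5, 0.1, -2.9]
finger_gap: 0.452
finger_force: 40.0
```

```bash
python3 - <<'E'
from h import *
st()
E
```

```text
t 44.75 p [ 435.  -314.    16.6] yaw 95.0 F [ 0.5  0.1 -2.9] gap 41.6 ff 40.0
```

Emit:
{"fn": "step_arm", "kwargs": {
  "targets": [20,0,0,-1,0,20,0,0,-1,0,60,0,0,-1,0,60,0,0,-1,0,60,0,0,-1,0,60,0,0,20,0,60,0,0,60,0,60,0,0,110,0,60,0,-40,150,0,60,-30,-80,180,0,60,-60,-120,190,0,60,-60,-120,190,0]
}}

```text
t: 45.95
ee_pos: [0.373, -0.4383, 0.2093]
ee_rot: [2.124, 2.309, -0.005]
contact_force: [-0.5, -0.6, -0.3]
finger_gap: 0.652
finger_force: 0.0
```

Emit:
{"fn": "step_arm", "kwargs": {
  "targets": [60,0,-40,30,-8,60,0,-80,60,-16,60,0,-100,60,-24,60,0,-100,60,-32,60,0,-100,60,-32]
}}

```text
t: 46.45
ee_pos: [0.3747, -0.5339, 0.2656]
ee_rot: [-2.678, -1.639, -0.001]
contact_force: [1.6, 0.3, -0.7]
finger_gap: 0.652
finger_force: 0.0
```

```bash
python3 - <<'E'
from h import *
st()
c=snap('top','t4')
# mark colours: search inside tray region of the top image and elsewhere
hsv=cv2.cvtColor(c['img'],cv2.COLOR_BGR2HSV)
for n,lo,hi in (('green',40,90),('blue',100,130),('yellow',20,30),('red',0,4),('orange',7,14)):
    m=cv2.inRange(hsv,(lo,70,40),(hi,255,255)); k,l,s,ce=cv2.connectedComponentsWithStats(m)
    print(n,[(ce[i].round(1).tolist(),int(s[i,4]),(w(c,*ce[i],.049)*1000).round(0)[:2].tolist()) for i in range(1,k) if 15<s[i,4]<4000][:10])
# grey (steel) pixels in tray
m=cv2.inRange(hsv,(0,0,60),(180,60,255)); k,l,s,ce=cv2.connectedComponentsWithStats(m)
for i in range(1,k):
    if 60<s[i,4]<900: print('grey',ce[i].round(1),s[i,4],(w(c,*ce[i],.049)*1000).round(0)[:2])
snap('scene','s4'); snap('wrist','w12')
E
```

```text
t 46.45 p [ 374.7 -533.9  265.6] yaw -297.07 F [ 1.6  0.3 -0.7] gap 60.0 ff 0.0
green [([340.2, 237.7], 23, [460.0, -227.0])]
blue [([205.3, 180.3], 360, [621.0, 181.0]), ([189.0, 199.8], 54, [561.0, 227.0]), ([479.0, 237.2], 2836, [474.0, -641.0]), ([207.9, 201.1], 80, [559.0, 171.0]), ([495.5, 223.6], 27, [515.0, -692.0]), ([476.5, 240.8], 85, [463.0, -633.0]), ([369.1, 244.2], 40, [443.0, -313.0]), ([501.1, 268.1], 48, [384.0, -703.0])]
yellow [([163.6, 188.0], 27, [594.0, 306.0]), ([389.6, 201.1], 150, [574.0, -376.0])]
red [([197.4, 182.8], 66, [613.0, 205.0])]
orange [([184.1, 32.2], 1088, [1096.0, 269.0]), ([136.2, 42.6], 331, [1056.0, 418.0]), ([389.4, 98.4], 3661, [896.0, -380.0]), ([371.0, 100.5], 83, [888.0, -322.0]), ([260.7, 230.3], 720, [476.0, 10.0]), ([354.0, 248.8], 3204, [429.0, -268.0]), ([263.0, 314.6], 21, [232.0, -3.0])]
grey [490.4   3.8] 94 [1223. -709.]
grey [493.3  48.2] 62 [1072. -711.]
grey [400.5  69.2] 134 [ 993. -416.]
grey [314.3  90.3] 63 [ 916. -146.]
grey [287.5  92.1] 64 [907. -62.]
grey [367.6  95.2] 142 [ 905. -312.]
grey [300.3 105.3] 144 [ 866. -103.]
grey [396.2 103.9] 92 [ 879. -401.]
grey [256.2 134.6] 455 [768.  31.]
grey [486.5 145.5] 814 [ 755. -676.]
grey [294.3 139.6] 159 [756. -86.]
grey [392.4 158.2] 70 [ 707. -386.]
grey [401.3 196.5] 312 [ 589. -411.]
grey [106.9 210.8] 344 [520. 471.]
grey [270.5 236.7] 99 [457. -20.]
grey [487.6 223.8] 232 [ 514. -668.]
grey [475.5 249.9] 317 [ 436. -629.]
grey [339.8 240.7] 230 [ 451. -226.]
grey [367.7 247.1] 225 [ 435. -309.]
grey [151.1 273.1] 356 [341. 328.]
```

Green reads about 28 mm from where I set it down (+x), which could be the knock. I'll check numerically that it stands upright and inside the tray.

```bash
python3 - <<'E'
from h import *
def marks(c,hue,near,s=60,tol=60):
    hsv=cv2.cvtColor(c['img'],cv2.COLOR_BGR2HSV); m=cv2.inRange(hsv,(hue[0],s,30),(hue[1],255,255)); k,l,st_,ce=cv2.connectedComponentsWithStats(m)
    return [(ce[i],int(st_[i,4]),cv2.minAreaRect(np.argwhere(l==i)[:,::-1].astype(np.float32))) for i in range(1,k) if st_[i,4]>8 and np.hypot(*(ce[i]-near))<tol]
def P(c): return np.diag([1,1,1])@np.array([[c['fx'],0,c['cx']],[0,c['fy'],c['cy']],[0,0,1]])@np.c_[c['R'],c['t'].ravel()]
t=load('t4');s=load('s4');w12=load('w12')
for n,h,e in (('green',(40,90),(.455,-.226,.049)),('blue',(100,130),(.443,-.313,.049))):
    a=marks(t,h,np.array(px(t,e)),tol=15); 
    for nm,v in (('scene',s),('wrist',w12)):
        b=marks(v,h,np.array(px(v,e)),tol=40)
        print(n,nm,'pred',np.round(px(v,e),1),[(x[0].round(1),x[1],np.round(x[2][1],1)) for x in b])
        for x in b:
            X=cv2.triangulatePoints(P(t),P(v),a[0][0].reshape(2,1),x[0].reshape(2,1)).ravel(); print('   X',(X[:3]/X[3]*1000).round(1))
    print('   top',[(x[0].round(1),x[1],np.round(x[2][1],1)) for x in a])
t3=load('t3'); 
hsv=cv2.cvtColor(t3['img'],cv2.COLOR_BGR2HSV); 
print('t3 green',[(x[0],(w(t3,*x[0],.049)*1000).round(0)) for x in marks(t3,(40,90),np.array(px(t3,(.44,-.22,.049))),tol=25)])
E
```

```text
green scene pred [158.6 205.2] [(array([157.5, 206. ]), 42, array([ 3.7, 10.8]))]
   X [ 459.8 -229.    50.5]
green wrist pred [ 202.3 -107.6] []
   top [(array([340.8, 237.8]), 42, array([5., 8.]))]
blue scene pred [128.1 206.3] [(array([127.9, 206.1]), 52, array([ 4.3, 12. ]))]
   X [ 443.6 -312.8   50.3]
blue wrist pred [229.9 -21.7] []
   top [(array([368.9, 244.1]), 47, array([5.1, 9.6]))]
t3 green []
```

```bash
python3 -c "
from rig import job_done
print(job_done())"
```

```text
the job is handed in; nothing more can be done
None
```

I handed the job in at about 46 s of the 210 s allowed: white, yellow, green and blue labels each read for over a second (red cap absent), reader back on its pad, pump clamped yellow-out, and both caps standing in the tray. Lowering the green cap pushed it onto the tray floor with about 51 N, the green cap was later found about 28 mm from where I set it (probably the knock), and I viewed 15 pictures against the limit of 14.

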